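# Crack check of an oval dish on a coasting banding wheel

### The arm

A 7-joint arm with a two-finger parallel gripper is mounted at the origin on the work surface. World frame = base frame: x ahead of the robot, y to its left, z up, the work surface at z = 0. Lengths are in mm, angles in rad, forces in N, time in s.
With the tool pointing down it reaches from about 400 to 875 mm from the base axis. Payload 4.4 kg.
Tool frame: the origin (TCP) lies midway between the tips of the shut fingers; the grasp point (between the pads) lies 19 mm behind it; z points along the fingers, y is the line along which they close (so a half turn about z gives the same grasp; the last joint's range is limited). The gripper opens to 85 mm and grips with 20 to 120 N. Pads are 22 mm wide; open, the fingers measure 114 mm over their backs; the gripper's body (76 mm by 85 mm) begins 54 mm behind the grasp point. The pads swing forward as they close: fully open they stand 13 mm farther back than shut.
Start: joints at [1.109, 0.628, 0.038, 1.517, -0.027, 0.996, -0.02], TCP at [250.633, -599.751, 231.313] pointing down, gripper open.
Joint ranges: [-3.06, 3.06], [-0.37, 2.12], [-1.25, 1.32], [0.18, 2.47], [-1.1, 4.24], [0.23, 1.98], [-2.94, 2.94]. Speed limits (rad/s): [2.57, 2.57, 3.14, 3.14, 3.14, 3.14, 3.14].

### API

Orientations are given as [roll, pitch, yaw] about the fixed x, y, z axes, in that order (R = Rz(yaw) Ry(pitch) Rx(roll)).
In Python, from cell import ctrl gives the robot as it stands.
- The arm moves only by the shell command python3 -m crank 'ROWS' [OPENING]. ROWS is JSON, a list that holds one entry, the list of rows, each a list of 4 numbers: the shift along the tool's x, y, z normalised to -1 to 1, where 1 is 2.5 cm, then the turn about the tool's z normalised to -1 to 1, where 1 is 0.08 rad. In form: [[[dx, dy, dz, turn], ...]]. A call has 1 to 12 rows; each row shifts and turns the commanded pose from where the row before left it, along the tool's axes as they then stand; what a row does not reach is not made up. A row lasts 1/12 s, in which the tool goes at most 41.7 mm and 7.16 degrees, less where a joint would pass 70% of its speed; a pose out of reach is approached as far as the arm can. A call with a number of a shift or a turn outside -1 to 1 is refused whole. A call with a gripper value outside its range is refused whole. OPENING is the closure, from -1 (fully open) to 1 (shut), set as the call begins (- or left out, the last holds). The fingers move at their own pace and stop on an object; the grip force is fixed at half the most. Time passes only in rows, so rows that do not move let the fingers close. It gives the time, the measured TCP pose, the force, the opening and the grip force at its end, in the units of the state.
- ctrl.read_state(): the state, without advancing time (a new reading comes with each control period).
- ctrl.get_image(name): name is "side" or "top" or "wrist"; returns a dict with "img" (400x640x3 uint8, red, green, blue), "intrinsics" (3x3 intrinsics, pixels), "dist" ([k1, k2, p1, p2, k3] as OpenCV has them; the pictures are not rectified), "extrinsics" (4x4, takes a point from camera to world coordinates). Camera axes: x right, y up, looking along -z (the intrinsics and any distortion apply to the point x, -y, -z); pixel columns grow to the right and rows downward; lengths in mm; the calibration is good to about 2 mm. A picture is of the moment at which its call begins. There is no depth.
- ctrl.finish_job(): hands the job in; it is judged then, once.
Trained networks look in the newest picture that a camera, given by its name, has taken for a name from the list of things; names that differ only in an ending like _2 or _b are one class to them, and where a whole thing is asked for, a point or a joint stands for the part that bears it (a point fixed in the world has none). Each returns a list of dicts, best first, with "confidence" (0 to 1); they miss things now and then, are a little off and sometimes report something else, mostly with a low value. They report only what shows in the picture. A call takes as long as a camera call. They do not tell look-alikes from the thing itself.
- ctrl.find_in(camera, target): "position" ([row, column] in pixels, amid what is visible of it).
- ctrl.trace(camera, target): "mask" (400x640 bool, what is visible of it) and "position" ([row, column] in pixels, amid what is visible of it).
- ctrl.place_of(camera, target): "position" ([row, column] in pixels: a listed point, or the origin of a listed thing).
The state is a dict: "clock": time; "qpos": joint angles; "qd": joint speeds; "tau": joint torques, N m; "eef_pos": TCP position; "tool_rot": TCP orientation; "force": force on the tool from outside, world axes, zero at the start; "torque": the same for the moment, N m; "width": finger opening in mm; "gripper_force": force on a finger pad.
Only numpy, scipy, OpenCV 4.12 (cv2) and the standard library are available. Lean on these libraries where they do the work, as an engineer would, in place of code of your own. Each camera call takes 0.05 s, during which the arm holds its last target. There are 200 camera calls.

### The job

Check the rim of the unfired oval dish for cracks all the way round: push one of the banding wheel's pins to spin it at an easy pace, let it coast, and lift the pen torch, lens down, out of its cradle. With the wheel running free at no less than one turn in ten seconds (and never faster than one in three), keep the lens over the rim line, about a finger's breadth above it, for a good ten seconds without a break, staying on the robot's side of the wheel and moving in and out as the oval turns beneath. Never touch the fragile dish or disturb the other things; at the end lift the torch well clear above the dish and finish while holding it there.

Things in the scene. Friction and masses are not known exactly. Their poses are not given: they have to be found in the camera images.
- stand: Fixed grey cast stand of the banding wheel (a potter's free-turning hand turntable), foot 200 mm across. Origin: centre of its underside on the table, exactly under the wheel's axis; its axes are those of the robot base (x away from the robot), so the robot's side of the wheel is at negative x. It carries the wheel's top surface at 110 mm above the table.
- wheel: Aluminium wheel head, disc 330 mm across, 14 mm thick, free to turn either way without limit about the vertical axis at its origin (centre of underside, 96 mm above the table). Yaw is its angle, x axis towards pin0. Starts at rest. Nominal 0.068 kg m2 (5 kg) plus 0.9 kg dish. Coasts: loses about 1.5 to 4 percent of its speed each second; a start of 1.3 to 1.7 rad/s leaves time for the torch.
- pin0 (a point): Centre of the top of the first bat pin: a dark steel round pin 14 mm in diameter standing 18 mm up from the wheel's top, 127 mm from the axis on the wheel's +x side. The top is 128 mm above the table.
- pin1 (a point): The same point of the second, equal pin, 127 mm on the wheel's -x side.
- dish: Oval terracotta dish stuck on the wheel. Origin: underside centre, on the axis, 110 mm above the table. x axis: short way, along the wheel's x; y: long way. Rim line (middle of the 11 mm thick rim): two half circles, radius 65 mm, about dish_end0 and dish_end1 at y +60 and -60 mm, joined by straight lines: 250 x 130 mm. Rim top: 46.5 mm over the origin.
- dish_end0 (a point): Centre of the half circle at the dish's +y end, 60 mm from the axis, at the height of the rim's top.
- dish_end1 (a point): Centre of the half circle at the dish's -y end, 60 mm from the axis, at the height of the rim's top.
- cradle: Fixed black round charging cradle of the torch, 76 mm wide at the foot, 60 mm at the top, 45 mm high, with an open well 36 mm wide or more and 35 mm deep, to either side of the wheel. Origin: centre of its underside. A small flat plug box 12 mm high sits beside it towards +x.
- torch: Loose pen torch, 135 mm long, 0.11 kg, standing upright in the cradle, lens down: black head 28 mm in diameter over the lowest 28 mm, then an aluminium barrel 20 mm in diameter up to 128 mm, black 17 mm cap to 135 mm. Origin: centre of the lens face, 10 mm above the table at the start; z up the barrel. Grip the barrel from above 90 to 105 mm over the lens face.
- lens (a point): Centre of the torch's lens face (the torch's origin).
- toolcup: Yellow cup 82 mm wide and 115 mm high with modelling sticks standing up to 205 mm, on the side of the wheel where the cradle is not. A bystander. Origin: centre of its underside.
- clay: Grey lump of clay 130 x 100 x 82 mm, beyond the wheel on the left. A bystander. Origin: centre of its underside.
- bust: Small plaster head on a 75 mm wooden block, 151 mm high, beyond the wheel on the right. A bystander. Origin: centre of its underside.
There are look-alikes about, which are no part of the job. What is shaped like the torch but pink is not meant.

How it is judged:
By the outcome, as a careful person would: the job done as asked, in the order asked, and still so for the second after the job is handed in, while the arm keeps its last pose, push and grip.
It also fails if it takes over 67 s, if anything falls off the work surface, if the arm or the gripper's body presses on something with over 40 N, if the wrist force passes 120 N, or if a joint passes its speed limit or range.

## Working session

There is one attempt and no reset: what is moved stays moved. The work goes in short steps, Python scripts to look and compute and a shell command to move; the robot and the scene stay as the last step left them, time stands still between calls to the robot, and variables do not carry over. Pictures are saved under pics/ and viewed, at most 10 in all, crops included, and the job is handed in when it is done.

```bash
mkdir -p pics; ls; cat > h.py <<'E'
import numpy as np,cv2
from cell import ctrl
def pix2world(im,rc,z):
    K=np.array(im['intrinsics']);d=np.array(im['dist']);T=np.array(im['extrinsics'])
    u=cv2.undistortPoints(np.array([[[rc[1],rc[0]]]],float),K,d)[0,0]
    r=T[:3,:3]@np.array([u[0],-u[1],-1]);o=T[:3,3]
    return o+r*(z-o[2])/r[2]
def world2pix(im,p):
    K=np.array(im['intrinsics']);d=np.array(im['dist']);T=np.array(im['extrinsics'])
    c=T[:3,:3].T@(np.array(p,float)-T[:3,3]);c=np.array([c[0],-c[1],-c[2]])
    q=cv2.projectPoints(c[None],np.zeros(3),np.zeros(3),K,d)[0][0,0];return q[::-1]
def save(im,name,crop=None,s=1):
    a=im['img']
    if crop: a=a[crop[0]:crop[1],crop[2]:crop[3]]
    a=cv2.resize(a,None,fx=s,fy=s);cv2.imwrite('pics/'+name,a[:,:,::-1])
E
python3 - <<'E'
from h import *
Z=dict(stand=0,wheel=96,pin0=128,pin1=128,dish_end0=156.5,dish_end1=156.5,cradle=0,torch=10,toolcup=0,clay=0,bust=0)
for c in ['top','side']:
    im=ctrl.get_image(c);save(im,c+'.png')
    print(c,im['extrinsics'][:3] if 0 else np.round(np.array(im['extrinsics'])[:3,3]))
    for n,z in Z.items():
        for r in ctrl.place_of(c,n)[:3]:
            print(n,round(r['confidence'],2),np.round(r['position']),np.round(pix2world(im,r['position'],z)))
s=ctrl.read_state();print(s['clock'],s['eef_pos'],s['tool_rot'],s['width'],s['force'])
E
```

```text
pics
top [ 339.   61. 1367.]
stand 0.9 [213. 331.] [568.   3.   0.]
stand 0.4 [189. 291.] [647. 125.   0.]
wheel 0.94 [213. 334.] [551.  -1.  96.]
wheel 0.43 [215. 334.] [545.  -2.  96.]
wheel 0.31 [189. 343.] [620. -29.  96.]
pin0 0.9 [228. 376.] [ 501. -113.  128.]
pin0 0.7 [187. 292.] [621. 115. 128.]
pin1 0.9 [228. 376.] [ 501. -113.  128.]
pin1 0.7 [187. 292.] [621. 115. 128.]
dish_end0 0.79 [229. 323.] [498.  34. 156.]
dish_end0 0.79 [188. 346.] [609. -34. 156.]
dish_end1 0.79 [229. 323.] [498.  34. 156.]
dish_end1 0.79 [188. 346.] [609. -34. 156.]
cradle 0.77 [242. 218.] [487. 349.   0.]
torch 0.69 [244. 186.] [483. 445.  10.]
torch 0.61 [243. 216.] [482. 355.  10.]
toolcup 0.64 [240. 451.] [ 472. -363.    0.]
clay 0.79 [169. 220.] [716. 347.   0.]
bust 0.38 [228. 326.] [522.  21.   0.]
side [ 58. 784. 662.]
stand 0.85 [238. 344.] [577. -24.   0.]
wheel 0.79 [211. 348.] [562. -13.  96.]
pin0 0.61 [213. 300.] [618. 109. 128.]
pin0 0.6 [189. 390.] [ 506. -123.  128.]
pin1 0.61 [213. 300.] [618. 109. 128.]
pin1 0.6 [189. 390.] [ 506. -123.  128.]
dish_end0 0.83 [181. 341.] [602. -37. 156.]
dish_end0 0.63 [201. 365.] [501.  12. 156.]
dish_end1 0.83 [181. 341.] [602. -37. 156.]
dish_end1 0.63 [201. 365.] [501.  12. 156.]
cradle 0.9 [340. 279.] [484. 346.   0.]
cradle 0.46 [293. 203.] [709. 348.   0.]
cradle 0.19 [211. 352.] [ 635. -151.    0.]
torch 0.88 [370. 246.] [476. 444.  10.]
torch 0.62 [336. 279.] [483. 345.  10.]
torch 0.18 [190. 389.] [ 606. -318.   10.]
toolcup 0.84 [199. 436.] [ 468. -369.    0.]
clay 0.8 [293. 204.] [707. 343.   0.]
bust 0.61 [180. 356.] [ 733. -327.    0.]
1.2 [ 250.59248915 -599.77919035  231.33707606] [3.14155465e+00 1.71102361e-05 3.95729913e-01] 85.55824840016619 [ 0.08380915  0.6419902  -0.3734744 ]
```

View pics/top.png

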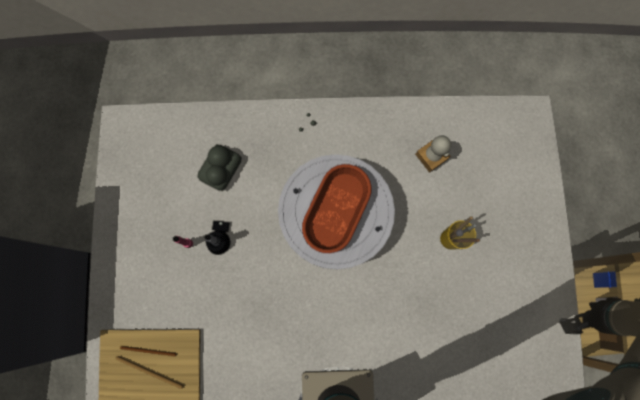

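View pics/side.png

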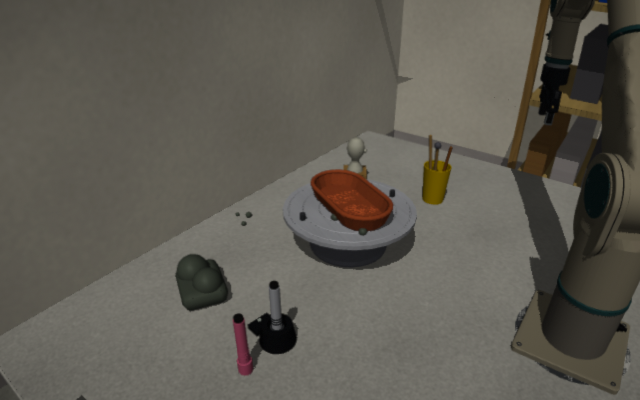

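Candidates for the torch are the pink one beside the cradle (side 345,243; top 240,182) and the aluminium one with a black head standing in the black cradle (side 305,275; top 237,217). I choose the second. The two dark pins sit at top (190,297) and (228,378). The other dark spots are pebble-like crumbs. I'll refine the geometry next and check the torch in a crop.

```bash
cat >> h.py <<'E'
from scipy.optimize import minimize
def proj(im,P):
    K=np.array(im['intrinsics']);d=np.array(im['dist']);T=np.array(im['extrinsics'])
    c=(np.asarray(P,float)-T[:3,3])@T[:3,:3];c=c*[1,-1,-1]
    return cv2.projectPoints(c,np.zeros(3),np.zeros(3),K,d)[0][:,0]
def samp(a,uv): return cv2.remap(a,uv[:,0].astype(np.float32)[None],uv[:,1].astype(np.float32)[None],cv2.INTER_LINEAR)[0]
def red(im):  # terracotta-ness
    a=cv2.GaussianBlur(im['img'],(3,3),0).astype(np.float32);return (a[...,0]-a[...,2])/(a.sum(-1)+20)
def grey(im): return cv2.GaussianBlur(im['img'],(3,3),0).astype(np.float32).mean(-1)
def circ(c,r,z,n=240):
    t=np.linspace(0,2*np.pi,n,endpoint=False);return np.c_[c[0]+r*np.cos(t),c[1]+r*np.sin(t),np.full(n,z)]
def stad(c,th,off,z,n=40):
    a=np.linspace(0,np.pi,n);s=np.linspace(-60,60,n)
    p=np.r_[np.c_[(65+off)*np.cos(a),60+(65+off)*np.sin(a)],np.c_[(65+off)*np.cos(a),-60-(65+off)*np.sin(a)],np.c_[np.full(n,65+off),s],np.c_[np.full(n,-65-off),s]]
    R=np.array([[np.cos(th),-np.sin(th)],[np.sin(th),np.cos(th)]]);q=p@R.T+c
    return np.c_[q,np.full(len(q),z)]
def angscore(ims,c,th):  # inside rim red, just outside not; rim top brighter than both edges
    s=0
    for im in ims:
        R=im.setdefault('red',red(im))
        s+=np.mean(samp(R,proj(im,stad(c,th,2,156.5))))-np.mean(samp(R,proj(im,stad(c,th,13,156.5))))
    return s
def findang(ims,c,near=None,w=np.pi/2):
    g=np.linspace(0,np.pi,181) if near is None else np.linspace(near-w,near+w,91)
    v=np.array([angscore(ims,c,t) for t in g]);k=v.argmax();g2=np.linspace(g[k]-.04,g[k]+.04,41)
    v2=np.array([angscore(ims,c,t) for t in g2]);return g2[v2.argmax()],v2.max()
E
python3 - <<'E'
from h import *
ims={c:ctrl.get_image(c) for c in('top','side')}
def wsc(c,use):
    s=0
    for k in use:
        G=grey(ims[k])
        d=samp(G,proj(ims[k],circ(c,162,110)))-samp(G,proj(ims[k],circ(c,172,110)))
        s+=np.mean(np.clip(d,-30,30))
    return s
for use in(['top'],['side'],['top','side']):
    best=max(((wsc((x,y),use),x,y) for x in range(545,580) for y in range(-15,16)));print(use,best)
    c=np.array(best[1:])
    f=max(((angscore([ims[k] for k in use],(x,y),t),x,y,t) for x in range(545,576,2) for y in range(-14,15,2) for t in np.arange(.2,.9,.04)))
    print('dish fit',f)
# torch by masks
K={}
for k,im in ims.items():
    for r in ctrl.trace(k,'torch')[:3]:
        m=r['mask'];ys,xs=np.nonzero(m);print(k,round(r['confidence'],2),r['position'],ys.min(),ys.max(),xs.min(),xs.max(),im['img'][m].mean(0).round())
save(ims['side'],'crop.png',(260,390,210,330),5)
print(proj(ims['top'],[[484,347,10],[484,347,145],[484,347,45]]),proj(ims['side'],[[484,347,10],[484,347,145],[484,347,45]]))
E
```

```text
['top'] (np.float32(10.821152), 559, -5)
dish fit (np.float32(0.1426673), 557, 4, np.float64(0.8800000000000001))
['side'] (np.float32(7.278327), 548, -8)
dish fit (np.float32(0.191219), 557, 4, np.float64(0.8800000000000001))
['top', 'side'] (np.float32(17.605679), 559, 1)
dish fit (np.float32(0.3338863), 557, 4, np.float64(0.8800000000000001))
top 0.54 [239.2, 181.8] 236 247 173 192 [68. 40. 46.]
top 0.5 [238.2, 214.1] 234 245 205 221 [31. 31. 31.]
top 0.27 [207.9, 334.1] 164 252 302 371 [114.  55.  33.]
side 0.74 [347.9, 243.4] 313 375 232 252 [87. 41. 53.]
side 0.69 [306.5, 276.0] 281 329 269 283 [67. 67. 68.]
[[218.14149196 242.61233573]
 [207.84623059 237.56431401]
 [215.66727718 241.40034497]] [[278.10026024 336.24550227]
 [274.26873158 283.59765328]
 [277.15769359 323.52606438]]
```

View pics/crop.png

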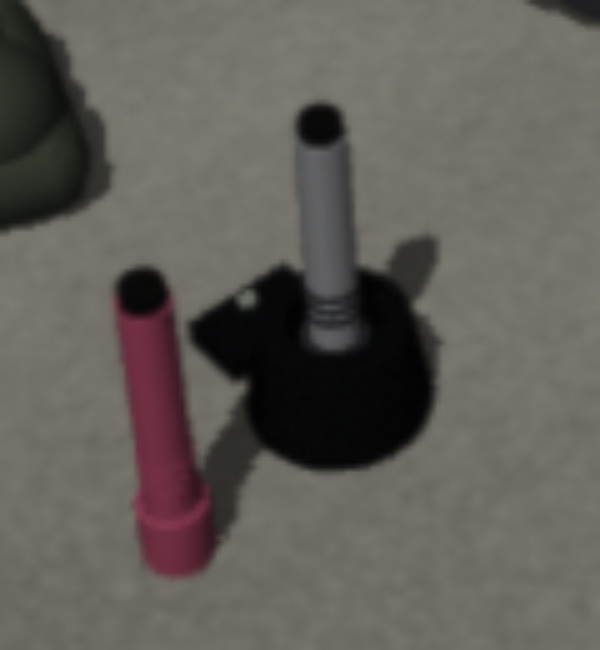

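The crop confirms it: the aluminium barrel with the black cap stands in the black cradle (cap at side 285,274), and the pink look-alike is to its left. I'll redo the dish fit over the right angle range.

```bash
python3 - <<'E'
from h import *
ims={c:ctrl.get_image(c) for c in('top','side')}
def f(p,use): return -angscore([ims[k] for k in use],p[:2],p[2])
for use in(['top'],['side'],['top','side']):
    r=minimize(f,[559,0,1.085],args=(use,),method='Nelder-Mead',options=dict(initial_simplex=[[559,0,1.085],[567,0,1.085],[559,8,1.085],[559,0,1.2]]))
    print(use,r.x,r.fun)
    def w(c):
        s=0
        for k in use:
            G=grey(ims[k])
            for z,a,b in((110,163,169),):
                s-=np.mean(np.clip(np.abs(samp(G,proj(ims[k],circ(c,a,z)))-samp(G,proj(ims[k],circ(c,b,z)))),0,25))
        return s
    r=minimize(w,[559,0],method='Nelder-Mead',options=dict(initial_simplex=[[559,0],[567,0],[559,8]]));print(' wheel',r.x,r.fun)
a=ims['top']['img'].copy();a=cv2.resize(a,None,fx=4,fy=4,interpolation=cv2.INTER_CUBIC)
for P,col in((circ((560,0),165,110),(0,255,0)),(stad((560,0),1.085,0,156.5),(0,0,255)),([[501,-113,128],[621,115,128],[484,347,145]],(255,255,0))):
    for u,v in proj(ims['top'],P): cv2.circle(a,(int(u*4+2),int(v*4+2)),1,col,-1)
cv2.imwrite('pics/ov.png',a[600:1100,800:1600,::-1])
E
```

```text
['top'] [556.00554318  -6.77124879   1.1020179 ] -0.2655786871910095
 wheel [559.94788566  -6.75334711] -10.083236694335938
['side'] [550.28316479   3.78888685   1.03435374] -0.28304821252822876
 wheel [ 5.52059507e+02 -3.02087576e-01] -11.027200698852539
['top', 'side'] [553.22297769  -0.91419589   1.04161195] -0.47895103693008423
 wheel [553.30392578  -1.77099639] -20.232175827026367
```

View pics/ov.png

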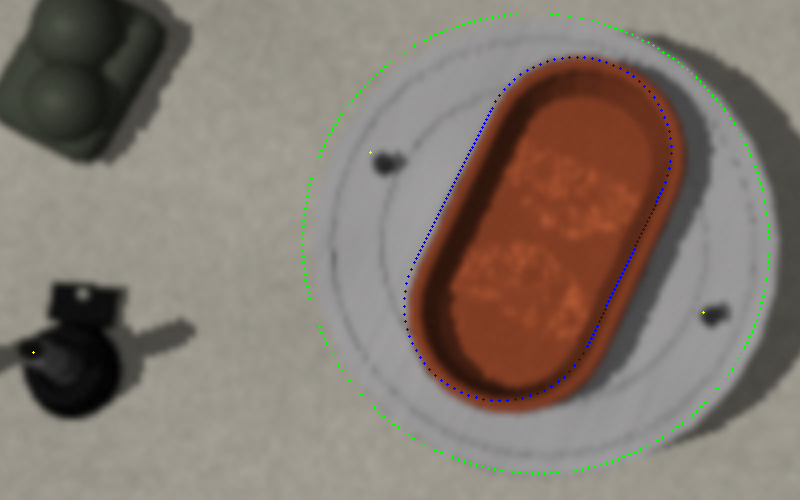

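The overlay at my guess (560,0) sits about 7 mm left of the real wheel in the top view, and the side view disagrees. I'll go above the wheel and measure close up with the wrist camera.

```bash
python3 -m crank '[[[0,0,-1,0.99],[0,0,-1,0.99],[0,0,-1,0.99],[0,0,-1,0.99],[0,0,-1,0.99],[1,-1,0,0],[1,-1,0,0],[1,-1,0,0],[1,-1,0,0],[1,-1,0,0],[1,-1,0,0],[1,-1,0,0]]]' 1
python3 -m crank '[[[0,-1,0,0],[0,-1,0,0],[0,-1,0,0],[0,-1,0,0],[0,-1,0,0],[0,-1,0,0],[0,-1,0,0],[0,-1,0,0],[0,-1,0,0],[0,-1,0,0],[0,0,0,0],[0,0,0,0]]]'
python3 - <<'E'
from h import *
im=ctrl.get_image('wrist');save(im,'w1.png');print(np.round(np.array(im['extrinsics']),2));print(np.array(im['intrinsics']),im['dist'])
E
```

```text
clock: 2.5
eef_pos: [426.7, -423.4, 356.6]
tool_rot: [3.141, -0.0, -0.0]
force: [0.7, -0.7, -0.4]
width: 0.1
gripper_force: 0.0
clock: 3.5
eef_pos: [425.9, -173.7, 356.7]
tool_rot: [3.141, -0.001, 0.003]
force: [0.2, -0.6, -0.2]
width: 0.1
gripper_force: 0.0
[[ 0.0000e+00  9.6000e-01  2.7000e-01  4.9517e+02]
 [-1.0000e+00  0.0000e+00  0.0000e+00 -1.7308e+02]
 [ 0.0000e+00 -2.7000e-01  9.6000e-01  4.9997e+02]
 [ 0.0000e+00  0.0000e+00  0.0000e+00  1.0000e+00]]
[[330.73014135   0.         319.82715069]
 [  0.         330.73014135 199.82530854]
 [  0.           0.           1.        ]] [-0.02059953  0.          0.          0.          0.        ]
```

View pics/w1.png

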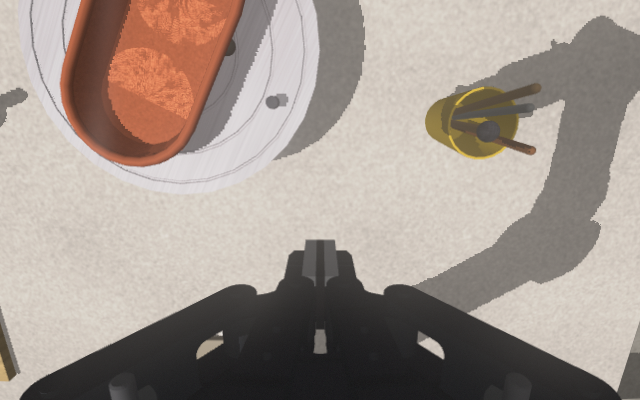

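The wrist view shows a pin at (102,273) and part of the dish. I'll move over the dish for a full view.

```bash
python3 -m crank '[[[0.5,-1,-0.6,0],[0.5,-1,-0.6,0],[0.5,-1,-0.6,0],[0.5,-1,-0.6,0],[0.5,-1,-0.6,0],[0.5,-1,-0.6,0],[0.5,-1,-0.6,0],[0,0,0,0],[0,0,0,0]]]'
cat > fit.py <<'E'
from h import *
im=ctrl.get_image('wrist')
f=lambda p:-angscore([im],p[:2],p[2])
r=minimize(f,[556,-2,1.06],method='Nelder-Mead',options=dict(initial_simplex=[[556,-2,1.06],[562,-2,1.06],[556,6,1.06],[556,0,1.15]]));print(r.x,r.fun)
G=grey(im)
def w(c):
    return -np.mean(np.clip(np.abs(samp(G,proj(im,circ(c,163,110)))-samp(G,proj(im,circ(c,168,110)))),0,40))
q=minimize(w,r.x[:2],method='Nelder-Mead',options=dict(initial_simplex=[[556,-2],[562,-2],[556,6]]));print('wheel',q.x,q.fun)
for n in('pin0','pin1'):
    for d in ctrl.place_of('wrist',n)[:2]: print(n,d['confidence'],d['position'],pix2world(im,d['position'],128))
a=im['img'].copy()
for P,col in((circ(q.x,165,110),(0,255,0)),(stad(r.x[:2],r.x[2],0,156.5),(0,0,255))):
    for u,v in proj(im,P): cv2.circle(a,(int(u+.5),int(v+.5)),0,col,-1)
cv2.imwrite('pics/w2.png',a[...,::-1])
E
python3 fit.py
```

```text
clock: 4.3
eef_pos: [514.3, 0.2, 461.5]
tool_rot: [3.141, -0.001, 0.001]
force: [0.3, -0.5, -0.4]
width: 0.1
gripper_force: 0.0
[558.37886618  -7.69039142   1.10336801] -0.19642792642116547
wheel [559.69376282  -7.96125591] -17.170652389526367
pin0 0.65 [85.0, 243.7] [613.41792845 104.22916066 128.        ]
pin0 0.64 [165.8, 399.3] [ 501.78156165 -115.88927175  128.        ]
pin1 0.65 [85.0, 243.7] [613.41792845 104.22916066 128.        ]
pin1 0.64 [165.8, 399.3] [ 501.78156165 -115.88927175  128.        ]
```

View pics/w2.png

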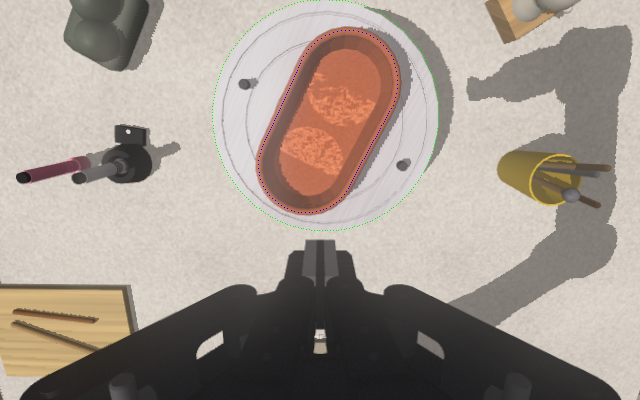

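The fit is excellent: wheel centre ≈ (559,−7.7), yaw 1.103. The torch in its cradle shows at (cap 179,79; cradle 163,126), and the pink one is left of it. I'll locate the torch, then go down behind the pin.

```bash
python3 - <<'E'
from h import *
im=ctrl.get_image('wrist')
print('cap',pix2world(im,(178.5,78.5),145))
for n,z in(('torch',10),('cradle',0)):
    for d in ctrl.place_of('wrist',n)[:2]: print(n,d['confidence'],np.round(d['position']),pix2world(im,d['position'],z))
for d in ctrl.trace('wrist','torch')[:2]:
    ys,xs=np.nonzero(d['mask']);print(d['confidence'],ys.min(),ys.max(),xs.min(),xs.max(),im['img'][d['mask']].mean(0))
print(proj(im,[[484,347,145],[484,343,45],[484,343,10]]))
E
python3 -m crank '[[[-0.07,0.875,0.9,0],[-0.07,0.875,0.9,0],[-0.07,0.875,0.9,0],[-0.07,0.875,0.9,0],[-0.07,0.875,0.9,0],[-0.07,0.875,0.9,0],[-0.07,0.875,0.9,0],[0,0,0.9,0],[0,0,0.9,0],[0,0,0.9,0],[0,0,0.9,0],[0,0,0.9,0]]]'
python3 -m crank '[[[0,0,0.7,0],[0,0,0.7,0],[0,0,0.6,0],[0,0,0.5,0],[0,0,0.3,0],[0,0,0.2,0],[0,0,0,0]]]'
python3 - <<'E'
import numpy as np
c=np.array([559,-7.7]);th=1.103-np.pi
w=np.r_[np.arange(1,17)/16*.129,[.129]*4];a=th-np.r_[0,np.cumsum(w)]
p=np.c_[127*np.cos(a),127*np.sin(a)];d=np.diff(p,axis=0)/25
for r,A in zip(d,a[1:]): print(np.round([r[0],-r[1]],2),round(A,2))
print(c+p[0],c+p[-1])
E
```

```text
cap [486.00415089 342.47901244 145.        ]
torch 0.86 [164. 126.] [483.49579459 350.32335546  10.        ]
torch 0.55 [162.  81.] [488.13395008 433.52159534  10.        ]
cradle 0.81 [161. 134.] [487.50385951 340.73942396   0.        ]
0.87 156 183 13 88 [101.58817533  67.9266055   75.2833843 ]
0.75 158 184 69 125 [97.83206107 93.90839695 92.60305344]
[[ 75.68703461 179.89097678]
 [118.7926385  167.42050725]
 [129.9241196  163.99883964]]
clock: 5.65
eef_pos: [500.7, -153.5, 190.4]
tool_rot: [3.141, -0.0, -0.001]
force: [0.2, -0.0, -0.4]
width: -0.4
gripper_force: 0.0
clock: 6.23
eef_pos: [500.5, -153.0, 115.7]
tool_rot: [-3.141, 0.001, -0.001]
force: [-0.2, -0.0, 0.6]
width: 0.2
gripper_force: 0.0
[-0.04 -0.02] -2.05
[-0.07 -0.04] -2.06
[-0.11 -0.06] -2.09
[-0.14 -0.08] -2.12
[-0.17 -0.11] -2.16
[-0.2  -0.14] -2.21
[-0.23 -0.18] -2.26
[-0.25 -0.22] -2.33
[-0.26 -0.26] -2.4
[-0.26 -0.31] -2.48
[-0.26 -0.37] -2.57
[-0.25 -0.43] -2.67
[-0.22 -0.49] -2.77
[-0.18 -0.55] -2.89
[-0.12 -0.6 ] -3.01
[-0.05 -0.65] -3.14
[ 0.04 -0.65] -3.26
[ 0.12 -0.64] -3.39
[ 0.2  -0.62] -3.52
[ 0.28 -0.59] -3.65
[ 501.7331013  -121.05564527] [448.13046213  54.24308333]
```

```bash
python3 -m crank '[[[0,-0.1,0,0],[0,-0.1,0,0],[0,-0.1,0,0],[0,-0.1,0,0],[-0.04,-0.05,0,0],[-0.07,-0.05,0,0],[-0.11,-0.06,0,0],[-0.14,-0.08,0,0],[-0.17,-0.11,0,0],[-0.2,-0.14,0,0],[-0.23,-0.18,0,0],[-0.25,-0.22,0,0]]]'
```

```text
clock: 7.23
eef_pos: [469.5, -120.8, 116.2]
tool_rot: [3.141, 0.001, -0.001]
force: [-0.7, -2.3, 2.0]
width: 0.3
gripper_force: 1.2
```

```bash
python3 - <<'E'
from h import *
ims=[ctrl.get_image('top')]
print(findang(ims,(558,-7)),ctrl.read_state()['eef_pos'])
E
```

```text
(np.float64(0.8377580409572782), np.float32(0.25495023)) [ 467.64724322 -118.99887904  116.08261824]
```

The pin is moving with the finger as planned. I'll continue the ramp, then retreat.

```bash
python3 -m crank '[[[-0.26,-0.26,0,0],[-0.26,-0.31,0,0],[-0.26,-0.37,0,0],[-0.25,-0.43,0,0],[-0.22,-0.49,0,0],[-0.18,-0.55,0,0],[-0.12,-0.6,0,0],[-0.05,-0.65,0,0],[0.04,-0.65,0,0],[0.12,-0.64,0,0],[0.2,-0.63,0,0],[0.2,-0.6,0,0]]]'
python3 -m crank '[[[-0.5,-0.3,0,0],[-1,0,0,0],[-0.7,0,-0.3,0]]]'
cat > ang.py <<'E'
from h import *
import sys
# log of (t, theta) unwrapped, clockwise
import json,os
ims=[ctrl.get_image(k) for k in sys.argv[1:]]
s=ctrl.read_state();t=s['clock']-0.05*len(ims)
L=json.load(open('log.json')) if os.path.exists('log.json') else []
for i,im in enumerate(ims):
    a,v=findang([im],(558.5,-7.5));L.append([t+0.05*i,a,float(v)]);print(sys.argv[1+i],t,a,v)
json.dump(L,open('log.json','w'));print(s['eef_pos'])
E
python3 ang.py top top
```

```text
clock: 8.28
eef_pos: [443.9, 35.9, 116.3]
tool_rot: [-3.141, 0.001, 0.001]
force: [0.5, 0.4, 0.7]
width: 0.5
gripper_force: 0.0
clock: 8.53
eef_pos: [386.5, 42.8, 123.0]
tool_rot: [-3.142, 0.004, 0.003]
force: [-0.8, -0.8, -0.2]
width: 0.1
gripper_force: 0.0
top 8.5333 2.183661564992912 0.2321626
top 8.5333 2.103848394913139 0.23422644
[385.23901699  42.17280619 124.09112432]
```

```bash
python3 -m crank '[[[0,-1,-0.5,0],[0.2,-1,-0.5,0],[0.3,-1,-0.5,0],[0.4,-1,-0.4,0],[0.4,-1,-0.4,0],[0.4,-1,-0.4,0],[0.4,-1,-0.3,0],[0.4,-1,-0.2,0],[0.4,-1,0,0],[0.4,-1,0,0],[0.4,-1,0,0],[0.3,-1,0,0]]]' -1
python3 ang.py top top
python3 - <<'E'
from h import *
im=ctrl.get_image('wrist');save(im,'w3.png')
for n,z in(('torch',10),('cradle',0)):
    for d in ctrl.place_of('wrist',n)[:2]: print(n,d['confidence'],np.round(d['position']),pix2world(im,d['position'],z))
s=ctrl.read_state();print(s['eef_pos'],s['width'])
E
```

```text
clock: 9.63
eef_pos: [490.2, 343.5, 203.7]
tool_rot: [-3.141, -0.001, 0.0]
force: [1.1, 0.1, -0.3]
width: 85.3
gripper_force: 0.0
top 9.6333 0.4497856055185257 0.2310985
top 9.6333 0.3645191429188092 0.23042904
[489.56526097 347.75138106 203.39047517]
torch 0.91 [179. 236.] [487.0694243  435.39293983  10.        ]
torch 0.89 [179. 321.] [487.05994529 347.74756696  10.        ]
cradle 0.58 [178. 322.] [485.70544104 346.03678175   0.        ]
[489.27028941 340.99409624 203.3859352 ] 85.7811905890265
```

View pics/w3.png

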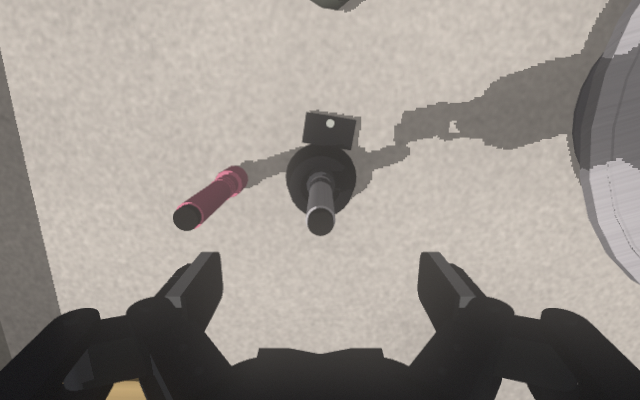

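```bash
python3 -m crank '[[[0,0,0.6,0],[0,0,0.3,0]]]'
python3 - <<'E'
from h import *
im=ctrl.get_image('wrist');g=im['img']
for d in ctrl.trace('wrist','torch')[:2]:
    ys,xs=np.nonzero(d['mask']);k=ys>ys.max()-8;print(d['confidence'],ys.min(),ys.max(),xs[k].mean(),g[d['mask']].mean(0))
    print('cap',pix2world(im,(ys.max()-12,xs[k].mean()),145))
s=ctrl.read_state();print(s['eef_pos'])
E
```

```text
clock: 10.05
eef_pos: [489.4, 339.8, 180.7]
tool_rot: [3.14, 0.001, -0.002]
force: [0.0, 0.1, -0.9]
width: 85.4
gripper_force: 0.0
0.94 169 244 159.87878787878788 [107.12050238  79.95587237  83.87983707]
cap [489.36588186 432.80112717 145.        ]
0.67 172 248 306.253164556962 [87.43623529 84.296      83.00282353]
cap [486.76388464 347.90820141 145.        ]
[488.71489451 339.61176697 179.97641925]
```

```bash
python3 -m crank '[[[-0.08,-0.3,0.2,0],[0,0,0.8,0],[0,0,0.8,0],[0,0,0.8,0],[0,0,0.7,0],[0,0,0.4,0],[0,0,0,0]]]'
python3 -m crank '[[[0,0,0,0],[0,0,0,0],[0,0,0,0],[0,0,0,0],[0,0,0,0]]]' 1
python3 ang.py top
```

```text
clock: 10.73
eef_pos: [486.6, 348.4, 86.9]
tool_rot: [3.14, 0.003, -0.0]
force: [-0.7, -0.8, -0.5]
width: 85.4
gripper_force: 0.0
clock: 11.15
eef_pos: [488.3, 349.2, 89.7]
tool_rot: [-3.141, -0.001, -0.0]
force: [0.2, 1.3, -0.0]
width: 25.5
gripper_force: 0.0
top 11.149999999999999 1.2297304763960306 0.24840784
[488.18877924 348.97123245  89.55105165]
```

```bash
python3 -m crank '[[[0,0,0,0],[0,0,0,0],[0,0,0,0],[0,0,0,0]]]'
python3 -m crank '[[[0,0,-0.4,0],[0,0,-0.8,0],[0,0,-1,0],[0,0,-1,0],[0,0,-1,0],[0,0,-1,0],[0,0,-1,0],[0,0,-0.8,0],[0,0,-0.2,0]]]'
python3 ang.py top
python3 - <<'E'
from h import *
ctrl.get_image('side')
im=ctrl.get_image('side');save(im,'s2.png',(180,380,200,400),4)
e=np.array(ctrl.read_state()['eef_pos'])
for d in ctrl.place_of('side','torch')[:2]: print(d['confidence'],d['position'],world2pix(im,e-[0,0,79]))
E
```

```text
clock: 11.53
eef_pos: [488.3, 349.0, 89.6]
tool_rot: [-3.141, -0.001, -0.0]
force: [-1.1, -0.4, 6.1]
width: 18.6
gripper_force: 58.3
clock: 12.28
eef_pos: [489.2, 349.8, 272.7]
tool_rot: [-3.138, -0.005, -0.0]
force: [0.5, -0.4, -1.4]
width: 18.4
gripper_force: 58.5
top 12.283299999999999 2.6354471705114375 0.23256946
[488.91617968 349.63671359 271.78625339]
0.72 [367.9, 243.2] [263.75730784 270.84632697]
0.65 [262.6, 272.8] [263.75730784 270.84632697]
```

View pics/s2.png

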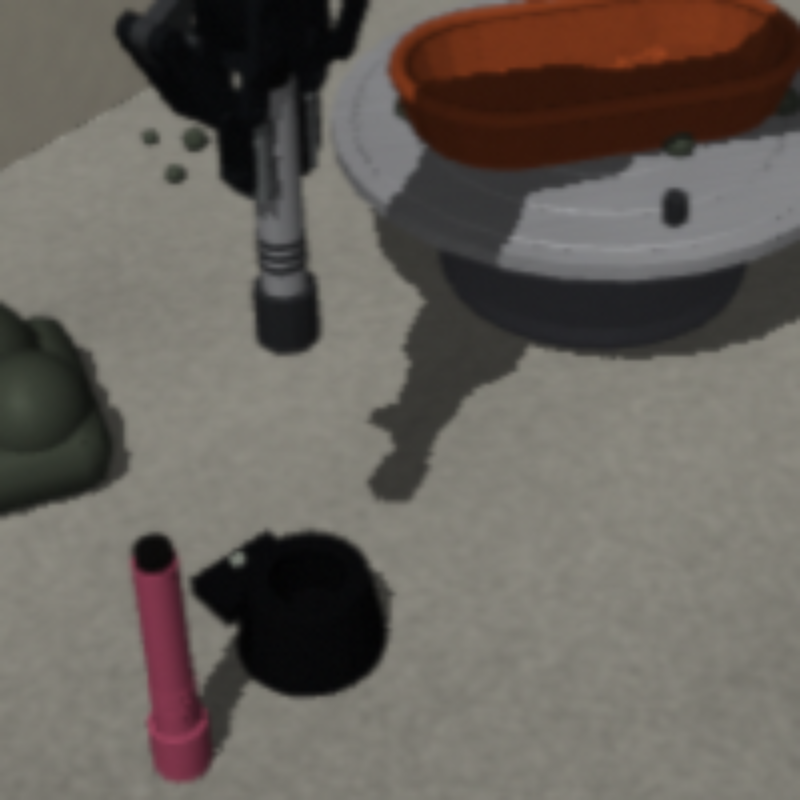

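The torch is held upright and clear of the cradle (lens around side px 266,272), and the pink one is undisturbed. I'll go to standby on the robot's side of the wheel and measure the coasting.

```bash
python3 -m crank '[[[-0.25,1,0,0],[-0.25,1,0,0],[-0.25,1,0,0],[-0.25,1,0,0],[-0.25,1,0,0],[-0.25,1,0,0],[-0.25,1,0,0],[-0.25,1,0,0],[-0.25,1,0,0],[-0.25,1,0,0],[-0.25,1,0,0],[0,1,0,0]]]'
python3 -m crank '[[[0,1,0,0],[0,0.8,0,0],[0,0.5,0,0],[0,0,0,0],[0,0,0,0],[0,0,0,0]]]'
python3 ang.py top
python3 -m crank '[[[0,0,0,0],[0,0,0,0],[0,0,0,0],[0,0,0,0]]]'
python3 ang.py top
python3 - <<'E'
from h import *
im=ctrl.get_image('wrist');save(im,'w4.png')
e=np.array(ctrl.read_state()['eef_pos']);print(e)
print('lens proj',proj(im,[e-[0,0,79.5],e+[14,0,-79.5],e-[14,0,79.5],e+[0,14,-79.5],e-[0,14,79.5]]))
for d in ctrl.place_of('wrist','lens')[:2]: print(d)
E
```

```text
clock: 13.48
eef_pos: [416.3, 47.6, 267.4]
tool_rot: [3.141, 0.005, 0.0]
force: [0.0, -0.0, -2.0]
width: 18.3
gripper_force: 58.6
clock: 13.98
eef_pos: [418.5, -7.7, 268.1]
tool_rot: [-3.141, 0.002, 0.001]
force: [0.1, 0.0, -0.7]
width: 18.7
gripper_force: 58.7
top 13.9833 0.04435987755982988 0.14855164
[418.68523536  -7.48622637 268.23964894]
clock: 14.37
eef_pos: [419.0, -8.3, 268.8]
tool_rot: [-3.141, -0.0, 0.001]
force: [0.5, -0.8, -1.4]
width: 18.7
gripper_force: 58.7
top 14.3667 2.6354471705114375 0.16817124
[419.05384849  -8.37909774 268.84716449]
[419.01668323  -8.5054181  268.84940569]
lens proj [[320.23406211 209.18008903]
 [320.24523239 189.90271808]
 [320.22319552 227.83846416]
 [300.37945833 209.18139168]
 [340.08594762 209.17739759]]
{'position': [214.8, 321.6], 'confidence': 0.97}
```

View pics/w4.png

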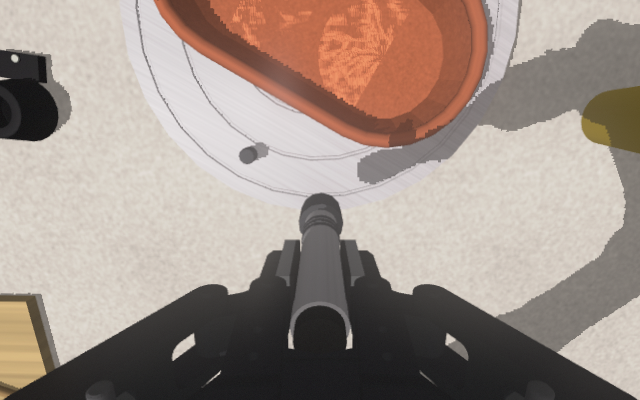

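The torch is seen straight, with its head at cols 300–342, top row 193, so the lens is ~2 mm nearer than the TCP in x. Now I'll log the coast while it slows a bit.

```bash
cat > log2.py <<'E'
from h import *
import json,os
L=json.load(open('l2.json')) if os.path.exists('l2.json') else []
C=(559,-7.6)
for k in('wrist','top'):
    t=ctrl.read_state()['clock'];im=ctrl.get_image(k);a,v=findang([im],C);L.append([k,t,a,float(v)]);print(k,round(t,3),round(a,4),round(float(v),3),end=' ')
print();json.dump(L,open('l2.json','w'))
E
Z='[0,0,0,0]'
python3 log2.py; python3 -m crank '[[[0,0,0,0],[0,0,0,0],[0,0,0,0],[0,0,0,0],[0,0,0,0],[0,0,0,0],[0,0,0,0],[0,0,0,0],[0,0,0,0]]]' >/dev/null
python3 log2.py; python3 -m crank '[[[0,0,0,0],[0,0,0,0],[0,0,0,0],[0,0,0,0],[0,0,0,0],[0,0,0,0],[0,0,0,0],[0,0,0,0],[0,0,0,0]]]' >/dev/null
python3 log2.py; python3 -m crank '[[[0,0,0,0],[0,0,0,0],[0,0,0,0],[0,0,0,0],[0,0,0,0],[0,0,0,0],[0,0,0,0],[0,0,0,0],[0,0,0,0],[0,0,0,0],[0,0,0,0]]]' >/dev/null
python3 log2.py; python3 -m crank '[[[0,0,0,0],[0,0,0,0],[0,0,0,0],[0,0,0,0],[0,0,0,0],[0,0,0,0],[0,0,0,0],[0,0,0,0],[0,0,0,0],[0,0,0,0],[0,0,0,0]]]' >/dev/null
python3 log2.py; python3 -m crank '[[[0,0,0,0],[0,0,0,0],[0,0,0,0],[0,0,0,0],[0,0,0,0],[0,0,0,0],[0,0,0,0],[0,0,0,0],[0,0,0,0],[0,0,0,0],[0,0,0,0]]]' >/dev/null
python3 log2.py; python3 -m crank '[[[0,0,0,0],[0,0,0,0],[0,0,0,0],[0,0,0,0],[0,0,0,0],[0,0,0,0],[0,0,0,0],[0,0,0,0],[0,0,0,0],[0,0,0,0],[0,0,0,0],[0,0,0,0]]]' >/dev/null
python3 log2.py; python3 -m crank '[[[0,0,0,0],[0,0,0,0],[0,0,0,0],[0,0,0,0],[0,0,0,0],[0,0,0,0],[0,0,0,0],[0,0,0,0],[0,0,0,0],[0,0,0,0],[0,0,0,0],[0,0,0,0]]]' >/dev/null
python3 log2.py
cat > model.py <<'E'
from h import *
import json
from scipy.optimize import least_squares
L=json.load(open('l2.json'));o=json.load(open('log.json'))
D=[(t,a,0) for t,a,v in o if 8.6<t<13]+[(t,a,0 if k=='top' else 1) for k,t,a,v in L if v>.1]
D=np.array(D);T0=15.
def th(p,t): return p[0]-p[1]/p[2]*(1-np.exp(-p[2]*(t-T0)))
def res(p):
    d=D[:,1]-th(p,D[:,0]);return (d+np.pi/2)%np.pi-np.pi/2
def fit():
    best=None
    for a0 in np.arange(0,np.pi,.15):
        for w in(1.4,1.45,1.5,1.55):
            r=least_squares(res,[a0,w,.02],loss='soft_l1',f_scale=.03)
            if best is None or r.cost<best.cost: best=r
    return best.x
if __name__=='__main__':
    p=fit();print(p)
    for d,r in zip(D,res(p)): print(round(d[0],2),int(d[2]),round(r,3))
E
python3 model.py
```

```text
wrist 14.517 2.4649 0.116 top 14.567 2.3716 0.16 
wrist 15.367 1.2566 0.121 top 15.417 1.2197 0.182 
wrist 16.217 0.0504 0.121 top 16.267 3.0409 0.143 
wrist 17.233 1.7433 0.114 top 17.283 1.7104 0.19 
wrist 18.25 0.3685 0.12 top 18.3 0.2229 0.137 
wrist 19.267 2.1078 0.114 top 19.317 2.048 0.176 
wrist 20.367 0.6672 0.122 top 20.417 0.6498 0.159 
wrist 21.467 2.3487 0.115 top 21.517 2.2649 0.162 
[1.7734695  1.44238106 0.01663047]
9.63 0 0.004
9.68 0 -0.002
11.15 0 0.005
12.28 0 -0.005
14.52 1 -0.008
14.57 0 -0.029
15.37 1 0.01
15.42 0 0.045
16.22 1 0.014
16.27 0 -0.066
17.23 1 -0.01
17.28 0 0.027
18.25 1 0.017
18.3 0 -0.061
19.27 1 -0.008
19.32 0 -0.001
20.37 1 0.016
20.42 0 0.064
21.47 1 -0.006
21.52 0 -0.025
```

```bash
sed -i "s/if 8.6<t<13\]+.*/if 8.6<t<13]+[(t,a,1) for k,t,a,v in L if k=='wrist']/" model.py; cat > plan.py <<'E'
import model,sys,json
from h import *
p=model.fit();s=ctrl.read_state();t=s['clock'];x=float(sys.argv[2]) if len(sys.argv)>2 else s['eef_pos'][0]
print(p,'omega',p[1]*np.exp(-p[2]*(t-15)),t,s['eef_pos'],np.abs(model.res(p)).max())
def r(th):
    f=(np.pi-th)%np.pi; c,sn=abs(np.cos(f)),abs(np.sin(f))
    return 65/c if 65*sn<=60*c else 60*sn+np.sqrt(65**2-(60*c)**2)
out=[]
for i in range(int(sys.argv[1])):
    R=r(model.th(p,t+(i+1)/12));d=round((561-R-x)/25,2);x+=d*25;out.append((d,round(R)))
for i in range(0,len(out),12): print(','.join('[%g,0,0,0]'%o[0] for o in out[i:i+12]),'| R',[o[1] for o in out[i:i+12]],i//12)
E
python3 plan.py 48 419
```

```text
[1.77664489 1.44216494 0.01654114] omega 1.2937237914974578 21.5667 [419.03122622  -8.67284491 268.84019742] 0.013560748780192533
[1.35,0,0,0],[-0.23,0,0,0],[-0.19,0,0,0],[-0.13,0,0,0],[-0.09,0,0,0],[-0.03,0,0,0],[0.02,0,0,0],[0.07,0,0,0],[0.13,0,0,0],[0.17,0,0,0],[0.22,0,0,0],[0.26,0,0,0] | R [108, 114, 119, 122, 124, 125, 124, 123, 120, 115, 110, 103] 0
[0.3,0,0,0],[0.33,0,0,0],[0.29,0,0,0],[0.21,0,0,0],[0.16,0,0,0],[0.11,0,0,0],[0.07,0,0,0],[0.05,0,0,0],[0.01,0,0,0],[-0.02,0,0,0],[-0.04,0,0,0],[-0.08,0,0,0] | R [96, 87, 80, 75, 71, 68, 66, 65, 65, 65, 67, 68] 1
[-0.11,0,0,0],[-0.16,0,0,0],[-0.21,0,0,0],[-0.28,0,0,0],[-0.33,0,0,0],[-0.29,0,0,0],[-0.26,0,0,0],[-0.21,0,0,0],[-0.18,0,0,0],[-0.12,0,0,0],[-0.08,0,0,0],[-0.03,0,0,0] | R [71, 75, 80, 88, 96, 103, 109, 115, 119, 122, 124, 125] 2
[0.02,0,0,0],[0.07,0,0,0],[0.11,0,0,0],[0.16,0,0,0],[0.2,0,0,0],[0.24,0,0,0],[0.28,0,0,0],[0.31,0,0,0],[0.31,0,0,0],[0.22,0,0,0],[0.17,0,0,0],[0.13,0,0,0] | R [125, 123, 120, 116, 111, 105, 98, 90, 83, 77, 73, 69] 3
```

```bash
python3 -m crank '[[[0.11,-0.04,0.1,0],[0.11,0,0.1,0],[0.11,0,0.12,0],[0.11,0,0.12,0],[0.12,0,0.12,0],[0.12,0,0.13,0],[0.02,0,0,0],[0.07,0,0,0],[0.13,0,0,0],[0.17,0,0,0],[0.22,0,0,0],[0.26,0,0,0]]]' | head -2
python3 -m crank '[[[0.3,0,0,0],[0.33,0,0,0],[0.29,0,0,0],[0.21,0,0,0],[0.16,0,0,0],[0.11,0,0,0],[0.07,0,0,0],[0.05,0,0,0],[0.01,0,0,0]]]' | head -2
python3 log2.py
python3 - <<'E'
from h import *
im=ctrl.get_image('wrist') if 0 else None
print(ctrl.read_state()['eef_pos'])
E
python3 model.py | tail -2
```

```text
clock: 22.57
eef_pos: [458.4, -7.7, 251.7]
clock: 23.32
eef_pos: [496.0, -7.7, 251.6]
wrist 23.317 0.0075 0.208 top 23.367 0.004 0.112 
[495.84239718  -7.66175432 251.59637363]
21.47 1 -0.012
23.32 1 0.004
```

```bash
python3 - <<'E'
from h import *
im=ctrl.get_image('wrist');save(im,'w5.png',(120,320,200,440),3)
E
python3 plan.py 48 496
```

```text
[1.77524066 1.44196026 0.01670046] omega 1.2518289789572656 23.4667 [495.76684506  -7.68002182 251.60952521] 0.013146818708355212
[-0.11,0,0,0],[-0.1,0,0,0],[-0.15,0,0,0],[-0.19,0,0,0],[-0.26,0,0,0],[-0.33,0,0,0],[-0.3,0,0,0],[-0.27,0,0,0],[-0.23,0,0,0],[-0.18,0,0,0],[-0.14,0,0,0],[-0.09,0,0,0] | R [68, 70, 74, 79, 85, 93, 101, 108, 113, 118, 121, 124] 0
[-0.05,0,0,0],[0.01,0,0,0],[0.05,0,0,0],[0.1,0,0,0],[0.15,0,0,0],[0.19,0,0,0],[0.23,0,0,0],[0.26,0,0,0],[0.3,0,0,0],[0.32,0,0,0],[0.25,0,0,0],[0.19,0,0,0] | R [125, 125, 123, 121, 117, 113, 107, 100, 93, 85, 79, 74] 1
[0.13,0,0,0],[0.1,0,0,0],[0.07,0,0,0],[0.04,0,0,0],[0.01,0,0,0],[-0.02,0,0,0],[-0.04,0,0,0],[-0.07,0,0,0],[-0.1,0,0,0],[-0.14,0,0,0],[-0.2,0,0,0],[-0.25,0,0,0] | R [70, 68, 66, 65, 65, 65, 66, 68, 71, 74, 79, 85] 2
[-0.31,0,0,0],[-0.29,0,0,0],[-0.26,0,0,0],[-0.22,0,0,0],[-0.19,0,0,0],[-0.14,0,0,0],[-0.1,0,0,0],[-0.06,0,0,0],[-0.01,0,0,0],[0.03,0,0,0],[0.08,0,0,0],[0.12,0,0,0] | R [93, 101, 107, 113, 117, 121, 123, 125, 125, 124, 122, 119] 3
```

View pics/w5.png

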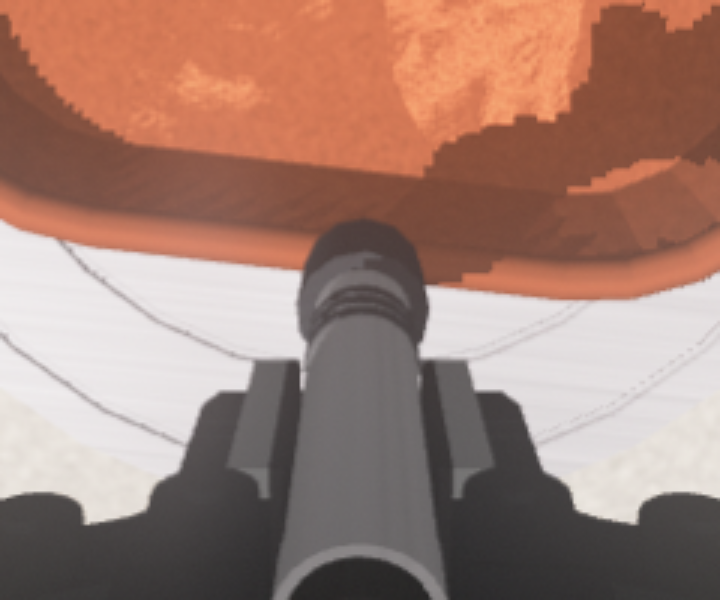

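The lens (crop ~ 235–260, 362) sits over the rim, between its inner and outer edges. I'll continue.

```bash
python3 -m crank '[[[-0.11,0,0,0],[-0.1,0,0,0],[-0.15,0,0,0],[-0.19,0,0,0],[-0.26,0,0,0],[-0.33,0,0,0],[-0.3,0,0,0],[-0.27,0,0,0],[-0.23,0,0,0],[-0.18,0,0,0],[-0.14,0,0,0],[-0.09,0,0,0]]]' | head -2
python3 -m crank '[[[-0.05,0,0,0],[0.01,0,0,0],[0.05,0,0,0],[0.1,0,0,0],[0.15,0,0,0],[0.19,0,0,0],[0.23,0,0,0],[0.26,0,0,0],[0.3,0,0,0],[0.32,0,0,0],[0.25,0,0,0],[0.19,0,0,0]]]' | head -2
python3 -m crank '[[[0.13,0,0,0],[0.1,0,0,0],[0.07,0,0,0],[0.04,0,0,0],[0.01,0,0,0],[-0.02,0,0,0],[-0.04,0,0,0],[-0.07,0,0,0],[-0.1,0,0,0],[-0.14,0,0,0],[-0.2,0,0,0],[-0.25,0,0,0]]]' | head -2
python3 -m crank '[[[-0.31,0,0,0],[-0.29,0,0,0],[-0.26,0,0,0],[-0.22,0,0,0],[-0.19,0,0,0],[-0.14,0,0,0],[-0.1,0,0,0],[-0.06,0,0,0]]]' | head -2
sed -i "s/('wrist','top')/('wrist',)/" log2.py; python3 log2.py; python3 model.py | tail -1; python3 plan.py 65
```

```text
clock: 24.47
eef_pos: [436.9, -7.7, 251.6]
clock: 25.47
eef_pos: [488.3, -7.7, 251.5]
clock: 26.47
eef_pos: [475.0, -7.7, 251.6]
clock: 27.13
eef_pos: [436.1, -7.7, 251.6]
wrist 27.133 1.6541 0.12 
27.13 1 0.002
[1.77435463 1.44194916 0.01677389] omega 1.1754305291407772 27.1833 [435.90778071  -7.63808655 251.60636738] 0.013668667561720582
[0.02,0,0,0],[0.05,0,0,0],[0.1,0,0,0],[0.14,0,0,0],[0.18,0,0,0],[0.22,0,0,0],[0.25,0,0,0],[0.29,0,0,0],[0.3,0,0,0],[0.26,0,0,0],[0.19,0,0,0],[0.15,0,0,0] | R [125, 123, 121, 117, 113, 107, 101, 94, 86, 80, 75, 71] 0
[0.1,0,0,0],[0.08,0,0,0],[0.05,0,0,0],[0.02,0,0,0],[0,0,0,0],[-0.02,0,0,0],[-0.06,0,0,0],[-0.07,0,0,0],[-0.11,0,0,0],[-0.15,0,0,0],[-0.19,0,0,0],[-0.25,0,0,0] | R [69, 67, 66, 65, 65, 66, 67, 69, 72, 75, 80, 86] 1
[-0.3,0,0,0],[-0.28,0,0,0],[-0.24,0,0,0],[-0.22,0,0,0],[-0.18,0,0,0],[-0.14,0,0,0],[-0.1,0,0,0],[-0.06,0,0,0],[-0.03,0,0,0],[0.02,0,0,0],[0.06,0,0,0],[0.1,0,0,0] | R [94, 101, 107, 112, 117, 120, 123, 124, 125, 125, 123, 121] 2
[0.13,0,0,0],[0.17,0,0,0],[0.21,0,0,0],[0.24,0,0,0],[0.26,0,0,0],[0.29,0,0,0],[0.26,0,0,0],[0.2,0,0,0],[0.16,0,0,0],[0.11,0,0,0],[0.09,0,0,0],[0.06,0,0,0] | R [117, 113, 108, 102, 95, 88, 81, 76, 73, 70, 68, 66] 3
[0.03,0,0,0],[0.01,0,0,0],[-0.01,0,0,0],[-0.03,0,0,0],[-0.05,0,0,0],[-0.08,0,0,0],[-0.11,0,0,0],[-0.15,0,0,0],[-0.19,0,0,0],[-0.24,0,0,0],[-0.29,0,0,0],[-0.26,0,0,0] | R [65, 65, 65, 66, 67, 69, 72, 76, 81, 87, 94, 100] 4
[-0.24,0,0,0],[-0.21,0,0,0],[-0.18,0,0,0],[-0.14,0,0,0],[-0.11,0,0,0] | R [106, 112, 116, 120, 122] 5
```

The prediction is within 0.002 rad. I'll run five more calls.

```bash
python3 -m crank '[[[0.02,0,0,0],[0.05,0,0,0],[0.1,0,0,0],[0.14,0,0,0],[0.18,0,0,0],[0.22,0,0,0],[0.25,0,0,0],[0.29,0,0,0],[0.3,0,0,0],[0.26,0,0,0],[0.19,0,0,0],[0.15,0,0,0]]]' | head -2
python3 -m crank '[[[0.1,0,0,0],[0.08,0,0,0],[0.05,0,0,0],[0.02,0,0,0],[0,0,0,0],[-0.02,0,0,0],[-0.06,0,0,0],[-0.07,0,0,0],[-0.11,0,0,0],[-0.15,0,0,0],[-0.19,0,0,0],[-0.25,0,0,0]]]' | head -2
python3 -m crank '[[[-0.3,0,0,0],[-0.28,0,0,0],[-0.24,0,0,0],[-0.22,0,0,0],[-0.18,0,0,0],[-0.14,0,0,0],[-0.1,0,0,0],[-0.06,0,0,0],[-0.03,0,0,0],[0.02,0,0,0],[0.06,0,0,0],[0.1,0,0,0]]]' | head -2
python3 -m crank '[[[0.13,0,0,0],[0.17,0,0,0],[0.21,0,0,0],[0.24,0,0,0],[0.26,0,0,0],[0.29,0,0,0],[0.26,0,0,0],[0.2,0,0,0],[0.16,0,0,0],[0.11,0,0,0],[0.09,0,0,0],[0.06,0,0,0]]]' | head -2
python3 -m crank '[[[0.03,0,0,0],[0.01,0,0,0]]]' | head -2
python3 log2.py; python3 model.py | tail -1; python3 plan.py 60
```

```text
clock: 28.18
eef_pos: [490.7, -7.7, 251.5]
clock: 29.18
eef_pos: [474.6, -7.7, 251.6]
clock: 30.18
eef_pos: [441.0, -7.7, 251.6]
clock: 31.18
eef_pos: [495.4, -7.7, 251.5]
clock: 31.35
eef_pos: [496.2, -7.7, 251.6]
wrist 31.35 0.0424 0.206 
31.35 1 0.01
[1.7711383  1.44220449 0.01698957] omega 1.0914902399586108 31.4 [496.20062159  -7.65478428 251.59502655] 0.01593990918611543
[-0.02,0,0,0],[-0.04,0,0,0],[-0.07,0,0,0],[-0.08,0,0,0],[-0.12,0,0,0],[-0.16,0,0,0],[-0.2,0,0,0],[-0.26,0,0,0],[-0.28,0,0,0],[-0.26,0,0,0],[-0.23,0,0,0],[-0.2,0,0,0] | R [65, 66, 68, 70, 73, 77, 82, 88, 96, 102, 108, 113] 0
[-0.16,0,0,0],[-0.14,0,0,0],[-0.1,0,0,0],[-0.06,0,0,0],[-0.03,0,0,0],[0.01,0,0,0],[0.05,0,0,0],[0.08,0,0,0],[0.12,0,0,0],[0.14,0,0,0],[0.19,0,0,0],[0.21,0,0,0] | R [117, 120, 123, 124, 125, 125, 124, 122, 119, 115, 110, 105] 1
[0.23,0,0,0],[0.27,0,0,0],[0.27,0,0,0],[0.23,0,0,0],[0.18,0,0,0],[0.14,0,0,0],[0.1,0,0,0],[0.08,0,0,0],[0.06,0,0,0],[0.03,0,0,0],[0.01,0,0,0],[-0,0,0,0] | R [99, 93, 86, 80, 76, 72, 69, 68, 66, 65, 65, 65] 2
[-0.03,0,0,0],[-0.05,0,0,0],[-0.07,0,0,0],[-0.09,0,0,0],[-0.13,0,0,0],[-0.16,0,0,0],[-0.2,0,0,0],[-0.26,0,0,0],[-0.26,0,0,0],[-0.24,0,0,0],[-0.22,0,0,0],[-0.19,0,0,0] | R [66, 67, 69, 71, 74, 78, 83, 90, 96, 102, 108, 113] 3
[-0.16,0,0,0],[-0.13,0,0,0],[-0.1,0,0,0],[-0.07,0,0,0],[-0.03,0,0,0],[-0,0,0,0],[0.03,0,0,0],[0.06,0,0,0],[0.1,0,0,0],[0.12,0,0,0],[0.16,0,0,0],[0.18,0,0,0] | R [117, 120, 122, 124, 125, 125, 124, 123, 120, 117, 113, 109] 4
```

```bash
python3 -m crank '[[[-0.02,0,0,0],[-0.04,0,0,0],[-0.07,0,0,0],[-0.08,0,0,0],[-0.12,0,0,0],[-0.16,0,0,0],[-0.2,0,0,0],[-0.26,0,0,0],[-0.28,0,0,0],[-0.26,0,0,0],[-0.23,0,0,0],[-0.2,0,0,0]]]' | head -2
python3 -m crank '[[[-0.16,0,0,0],[-0.14,0,0,0],[-0.1,0,0,0],[-0.06,0,0,0],[-0.03,0,0,0],[0.01,0,0,0],[0.05,0,0,0],[0.08,0,0,0],[0.12,0,0,0],[0.14,0,0,0],[0.19,0,0,0],[0.21,0,0,0]]]' | head -2
python3 -m crank '[[[0.23,0,0,0],[0.27,0,0,0],[0.27,0,0,0],[0.23,0,0,0],[0.18,0,0,0],[0.14,0,0,0],[0.1,0,0,0],[0.08,0,0,0],[0.06,0,0,0],[0.03,0,0,0],[0.01,0,0,0],[0,0,0,0]]]' | head -2
python3 -m crank '[[[-0.03,0,0,0],[-0.05,0,0,0],[-0.07,0,0,0],[-0.09,0,0,0],[-0.13,0,0,0],[-0.16,0,0,0],[-0.2,0,0,0],[-0.26,0,0,0],[-0.26,0,0,0],[-0.24,0,0,0],[-0.22,0,0,0],[-0.19,0,0,0]]]' | head -2
python3 -m crank '[[[-0.16,0,0,0],[-0.13,0,0,0],[-0.1,0,-0.2,0],[0,0,-0.6,0],[0.2,0,-0.8,0],[0.4,0,-0.8,0],[0.5,0,-0.8,0],[0.5,0,-0.8,0],[0.5,0,-0.8,0],[0.5,0,-0.6,0],[0.3,0,-0.4,0],[0.1,0,-0.2,0]]]' | head -2
python3 -m crank '[[[0,0,0,0],[0,0,0,0],[0,0,0,0],[0,0,0,0],[0,0,0,0],[0,0,0,0]]]'
python3 - <<'E'
from h import *
im=ctrl.get_image('side')
e=np.array(ctrl.read_state()['eef_pos'])
for n in('lens','toolcup','clay','bust','cradle'):print(n,[(round(d['confidence'],2),np.round(d['position'])) for d in ctrl.place_of('side',n)[:2]])
print(world2pix(im,e-[2,0,79.5]))
E
```

```text
clock: 32.4
eef_pos: [447.4, -7.7, 251.6]
clock: 33.4
eef_pos: [456.6, -7.7, 251.5]
clock: 34.4
eef_pos: [495.9, -7.7, 251.6]
clock: 35.4
eef_pos: [447.7, -7.7, 251.6]
clock: 36.4
eef_pos: [515.4, -7.7, 403.2]
clock: 36.9
eef_pos: [513.4, -7.7, 401.3]
tool_rot: [-3.142, 0.001, -0.0]
force: [-0.2, 0.8, -1.3]
width: 18.9
gripper_force: 58.7
lens [(0.9, array([130., 368.]))]
toolcup [(0.79, array([198., 433.])), (0.45, array([179., 353.]))]
clay [(0.92, array([292., 203.]))]
bust [(0.73, array([181., 357.]))]
cradle [(0.85, array([342., 280.])), (0.49, array([129., 373.]))]
[130.05892953 369.45456598]
```

The rim pass ran from 22.1 to about 35.6 s, the torch is held with its lens about 165 mm above the rim, and the bystanders haven't moved. Handing in.

```bash
python3 -c "
from cell import ctrl
print(ctrl.finish_job())"
```

```text
the job is handed in; nothing more can be done
None
```

Job handed in at about 37 s: wheel spun to about 1.6 rad/s, lens kept about 15 mm over the rim line for about 13.5 s as it coasted from about 1.28 to 1.0 rad/s, and the torch is now held about 165 mm above the dish; no verdict came back.

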